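# Nest the mixing cups and hold the keeper arm over them

## Task

Pack away the three white mixing cups: the large one already stands in the cup holder, so set the medium cup upright inside it and then the small cup upright inside the medium one, and let go of them. Then take the knob of the holder's sprung keeper arm, swing the arm round over the nested cups until it meets its stop, and finish while still holding it there against the spring, so that I can fit the locking pin. Leave the other things on the table where they are.

Things in the scene. Friction and masses are not known exactly. Their poses are not given: they have to be found in the camera images.
- holder: the cup holder, a steel fixture screwed to the table, 104 x 205 mm base plate, 8 mm thick. Origin: on the table under the centre of the round cup seat. The cups stand on the plate, 8 mm above the table, inside a low ring lip (top 14 mm above the table, 72 mm inside). Its z points up. The hanger post that carries the keeper arm stands 100 mm from the origin along the holder's own -y
- keeper_pivot (a point): the point on the vertical pivot axis of the keeper arm, on top of the hanger post, 102 mm above the table
- keeper_knob (a point): centre of the upright round black knob at the free end of the keeper arm: 20 mm in diameter, standing from 106 to 144 mm above the table; this point is 126 mm up and 130 mm from the pivot axis. The arm is a flat bar 16 mm wide, from 98 to 106 mm up, 8 mm above the nested small cup's rim. At the stop the knob stands 30 mm past the seat's centre, away from the pivot
- keeper (a joint): angle of the keeper arm, rad: 0 at rest, swung out to the side; grows as the arm is swung clockwise (seen from above) about the pivot, to the stop at 1.309 (75 degrees), where the arm points from the pivot along the holder's +y, across the middle of the cup seat. A coil spring drives it back to 0 when let go: about 3 N at the knob at rest, 7 N at the stop
- large_cup_c (a point): large white ceramic cup, an open round tapered cup: 84 mm across the rim, 66 mm across the foot, 34 mm high, wall 3 mm, floor 4 mm thick. It starts standing in the seat of the holder and stays there. This point is on its axis, half-way up; z is its axis, up
- medium_cup_c (a point): medium white ceramic cup: 62 mm across the rim, 48 mm across the foot, 54 mm high, wall 3 mm, floor 4 mm thick; it starts upright on the table. This point is on its axis, half-way up (27 mm above its foot). Nested in the large cup its rim is 66 mm above the table, 24 mm above the large cup's rim
- small_cup_c (a point): small white ceramic cup: 46 mm across the rim, 34 mm across the foot, 74 mm high, wall 3 mm, floor 4 mm thick; it starts upright on the table. This point is on its axis, half-way up (37 mm above its foot). Nested in the medium cup its rim is 90 mm above the table, 24 mm above the medium cup's rim
- block_a_c (a point): bystander: wood offcut 32 x 75 x 18 mm, its centre
- tape_c (a point): bystander: roll of masking tape, 96 mm across, 25 mm high, its centre
- bottle_c (a point): bystander: small brown ink bottle with a pale cap, 46 mm across, 85 mm high, its centre
Not all that is in view belongs to the job. What is shaped like the part that bears medium_cup_c but blue or purple is not meant.

How it is judged:
On the way, in this order (a step that is already met when the one before it is completed fails the run):
1. the medium cup stands upright inside the large cup in the holder, released (horizontal distance between large_cup_c and holder below 0.008 m and angle between large_cup_c's own z axis and vertical below 0.1 rad and height (world z) of large_cup_c below 0.029 m and horizontal distance between medium_cup_c and large_cup_c below 0.01 m and z of medium_cup_c in the frame of large_cup_c below 0.018 m and angle between medium_cup_c's own z axis and vertical below 0.15 rad and contact force between the fingers and medium_cup below 0.1 N), for 0.2 s.
2. the small cup stands upright inside the medium cup, released (horizontal distance between large_cup_c and holder below 0.008 m and angle between large_cup_c's own z axis and vertical below 0.1 rad and height (world z) of large_cup_c below 0.029 m and horizontal distance between medium_cup_c and large_cup_c below 0.01 m and z of medium_cup_c in the frame of large_cup_c below 0.018 m and angle between each of medium_cup_c, small_cup_c's own z axis and vertical below 0.15 rad and horizontal distance between small_cup_c and medium_cup_c below 0.01 m and z of small_cup_c in the frame of medium_cup_c below 0.018 m and contact force between the fingers and small_cup below 0.1 N), for 0.2 s.
3. the keeper arm is swung to its stop over the nested cups and held there by the robot (horizontal distance between large_cup_c and holder below 0.008 m and angle between large_cup_c's own z axis and vertical below 0.1 rad and height (world z) of large_cup_c below 0.029 m and horizontal distance between medium_cup_c and large_cup_c below 0.01 m and z of medium_cup_c in the frame of large_cup_c below 0.018 m and angle between each of medium_cup_c, small_cup_c's own z axis and vertical below 0.15 rad and horizontal distance between small_cup_c and medium_cup_c below 0.01 m and z of small_cup_c in the frame of medium_cup_c below 0.018 m and value of joint keeper above 1.23 rad and contact force between any of the fingers, the arm and keeper above 1 N and contact force between small_cup and keeper below 0.1 N), for 0.3 s.
At the end, for the whole second after the job is handed in: Each cup upright and down in the next (axes within 10 mm), the large one in its seat (within 8 mm), no cup touched; the keeper arm within 0.08 rad of its stop, pressed by the robot with over 1 N, through the last second (all of step 3 and contact force between the fingers and medium_cup below 0.1 N and contact force between the fingers and small_cup below 0.1 N and contact force between the fingers and large_cup below 0.1 N); the arm keeps its last pose, push and grip.
It fails at once if a bystander (offcut by the cups, tape, ink bottle) is moved by more than 30 mm (distance of any of block_a_c, tape_c, bottle_c from where it was at the start of the episode above 0.03 m).
It also fails if it takes over 72 s, if anything falls off the work surface, if the arm or the gripper's body presses on something with over 40 N, if the wrist force passes 120 N, or if a joint passes its speed limit or range.

## Robot

A 7-joint arm with a two-finger parallel gripper is mounted at the origin on the work surface; the furniture and walls round the work are solid. World frame = base frame: x ahead of the robot, y to its left, z up, the work surface at z = 0. Lengths are in m, angles in rad, forces in N, time in s.
With the tool pointing down it reaches from about 0.425 to 0.925 m from the base axis. Payload 6.8 kg.
Tool frame: the origin (TCP) lies between the finger pads; the fingertips stand 17 mm ahead of it and the grasp point (between the pads) lies 2 mm behind it (finger_overhang is the distance from the TCP to the fingertips, in m); z points along the fingers, y is the line along which they close (so a half turn about z gives the same grasp; the last joint's range is limited). The gripper opens to 88 mm and grips with 3 to 60 N. Pads are 20 mm wide; open, the fingers measure 115 mm over their backs; the gripper's body (75 mm by 178 mm) begins 61 mm behind the grasp point.
Start: joints at [-1.364, 0.477, 0.022, 1.555, -0.011, 1.109, -0.083], TCP at [0.209, 0.642, 0.24] pointing down, gripper open.
Joint ranges: [-2.96, 2.96], [-0.34, 2.1], [-1.41, 1.46], [0.24, 2.44], [-1.37, 4.51], [0.17, 1.92], [-2.96, 2.96]. Speed limits (rad/s): [2.39, 2.39, 3.14, 3.14, 3.14, 3.14, 3.14].

## Interface

Orientations are given as a 3x3 rotation matrix whose columns are the frame's x, y, z axes.
In Python, from workcell import read_state, read_camera, camera_model, close_job, finger_overhang gives the robot as it stands.
- The arm moves only by the shell command python3 -m crank 'ROWS' [FORCE]. ROWS is JSON, a list of rows, each a list of 5 numbers: the opening in per cent of the stroke, from 0 (shut) to 100 (fully open), then the shift along the tool's x, y, z in m, then the turn about the tool's z in degrees. A call has 1 to 20 rows; each row shifts and turns the commanded pose from where the row before left it, along the tool's axes as they then stand; what a row does not reach is not made up. A row lasts 1/8 s, in which the tool goes at most 62.5 mm and 10.7 degrees, less where a joint would pass 70% of its speed; a pose out of reach is approached as far as the arm can. A call with a gripper value outside its range is refused whole. The fingers move at their own pace and stop on an object; FORCE is the grip in N (left out, the last holds). Time passes only in rows, so rows that do not move let the fingers close. It gives the time, the measured TCP pose, the force, the opening and the grip force at its end, in the units of the state.
- read_state(): the state, without advancing time (a new reading comes with each control period).
- read_camera(name): name is "scene" or "top"; returns the picture (384x512x3 uint8, red, green, blue); there is no depth.
- camera_model(name): a dict with "mtx" (3x3 intrinsics, pixels), "position" and "attitude" of the camera in the world. Camera axes: x right, y down, z forward; pixel columns grow to the right and rows downward; lengths in m; the calibration is good to about 2 mm. A picture is of the moment at which its call begins. camera_model takes no time and is no camera call.
- close_job(): hands the job in; it is judged then, once.
The state is a dict: "t": time; "joint_pos": joint angles; "dq": joint speeds; "joint_torque": joint torques, N m; "tcp_pos": TCP position; "eef_rot": TCP orientation; "wrist_force": force on the tool from outside, world axes, zero at the start; "ft_torque": the same for the moment, N m; "width": finger opening in m; "finger_force": force on a finger pad.
Only numpy, scipy, OpenCV 4.12 (cv2) and the standard library are available. Lean on these libraries where they do the work, as an engineer would, in place of code of your own. Each camera call takes 0.05 s, during which the arm holds its last target. There are 200 camera calls.

## Working session

There is one attempt and no reset: what is moved stays moved. The work goes in short steps, Python scripts to look and compute and a shell command to move; the robot and the scene stay as the last step left them, time stands still between calls to the robot, and variables do not carry over. Pictures are saved under pics/ and viewed, at most 10 in all, crops included, and the job is handed in when it is done.

```bash
mkdir -p pics; python3 - <<'E'
from workcell import *
import cv2
for n in("scene","top"):
    cv2.imwrite(f"pics/{n}0.png",cv2.resize(read_camera(n)[:,:,::-1],(800,600),interpolation=cv2.INTER_CUBIC)); m=camera_model(n); print(n,m)
s=read_state();print(s['tcp_pos'],s['eef_rot'],s['t'],finger_overhang)
E
```

```text
scene {'mtx': array([[429.78379808,   0.        , 257.78913549],
       [  0.        , 429.78379808, 194.02846653],
       [  0.        ,   0.        ,   1.        ]]), 'position': array([-0.5180906 , -0.78484425,  0.7198778 ]), 'attitude': array([[ 0.58345006, -0.37729605,  0.71918963],
       [-0.81214064, -0.2750702 ,  0.5145522 ],
       [ 0.00368912, -0.88429864, -0.46690718]])}
top {'mtx': array([[442.53939976,   0.        , 258.94764427],
       [  0.        , 442.53939976, 196.9205596 ],
       [  0.        ,   0.        ,   1.        ]]), 'position': array([ 0.35481376, -0.077761  ,  1.63121846]), 'attitude': array([[-0.0240348 , -0.99767918,  0.063707  ],
       [-0.9997    ,  0.02368508, -0.00623924],
       [ 0.00471586, -0.06383784, -0.99794914]])}
[0.20883774 0.64137068 0.23879315] [[-9.50861598e-01  3.09616009e-01 -3.84683861e-04]
 [ 3.09616229e-01  9.50860374e-01 -1.52961991e-03]
 [-1.07814171e-04 -1.57356120e-03 -9.99998756e-01]] 0.1 0.017
```

View pics/scene0.png

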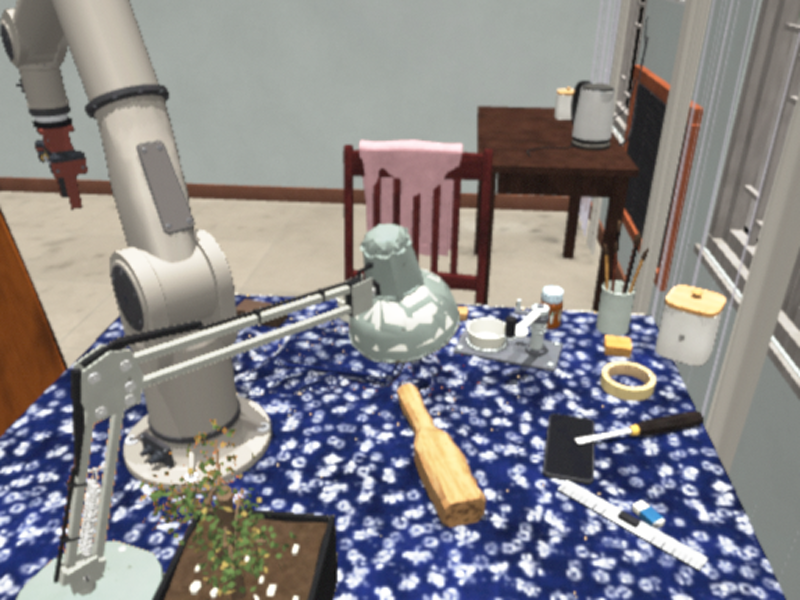

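View pics/top0.png

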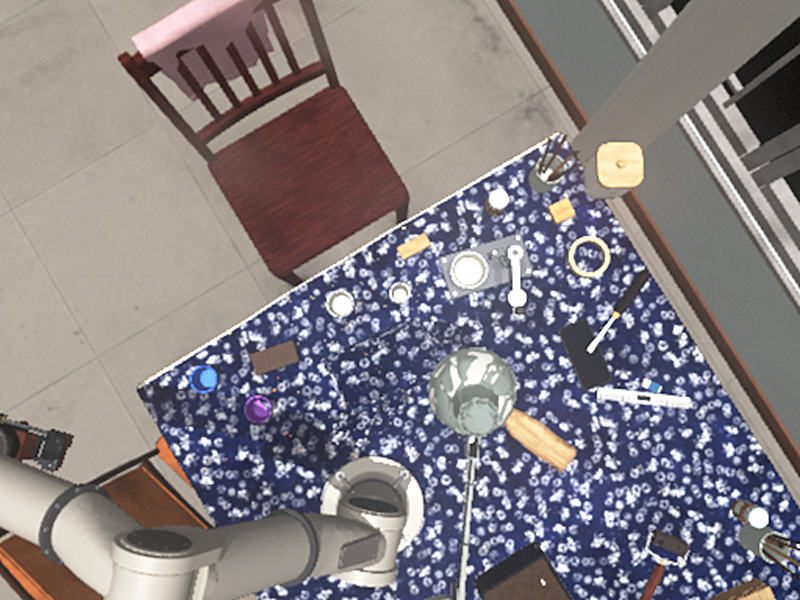

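The top view shows the large cup at (468,270), medium cup at (341,303), small cup at (400,292), pivot (515,253), knob (517,297) and the offcut at (413,245). The lamp head is at (472,392). I'll enlarge the work area.

```bash
python3 - <<'E'
from workcell import *
import cv2
im=read_camera("top")[:,:,::-1]
c=im[110:230,195:355]
cv2.imwrite("pics/crop1.png",cv2.resize(c,(800,600),interpolation=cv2.INTER_CUBIC))
E
cat > h.py <<'E'
from workcell import *
import numpy as np
def w(u,v,z,n="top"):
    m=camera_model(n); d=m["attitude"]@np.linalg.inv(m["mtx"])@[u,v,1]
    p=m["position"]; return p+d*(z-p[2])/d[2]
E
```

```text
(no output)
```

View pics/crop1.png

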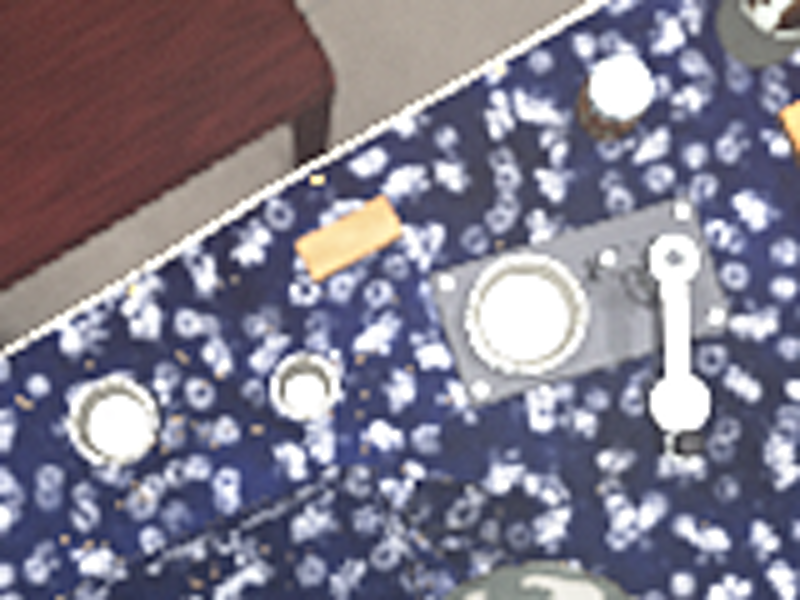

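Rims in the crop (5x): large cup centre (527,313), medium (115,421), small (306,386). The pivot is at (675,258), and the black patch at (690,443) is probably the knob, with the disc at (680,402) being something on the bar. The holder's long edges run (437,272)→(685,200).

```bash
cat >> h.py <<'E'
def c1(u,v,z): return w(195+(u-2)/5,110+(v-2)/5,z)
E
python3 - <<'E'
from h import *
np.set_printoptions(precision=4,suppress=True)
L=c1(527,313,.042);M=c1(115,421,.054);S=c1(306,386,.074);P=c1(675,258,.106);K=c1(690,443,.13);D=c1(680,402,.13)
print("L",L,"M",M,"S",S,"P",P,"K",K,"D",D,"off",c1(350,238,.018))
C=[c1(*q,.008) for q in((437,272),(685,200),(727,330),(475,402))]
for i in range(4): print(C[i],np.linalg.norm(C[i]-C[(i+1)%4]))
y=(C[0]+C[3]-C[1]-C[2])[:2]; y/=np.linalg.norm(y); print("holder y",y,np.degrees(np.arctan2(y[1],y[0])))
print("L-P",(L-P)[:2],np.linalg.norm((L-P)[:2]))
a=np.arctan2(y[1],y[0])
Pv=L[:2]-.1*y; print("pivot pred",Pv)
for q in(0,.3,.6,.9,1.2,1.309,1.34): b=a+1.309-q; print(q,Pv+.13*np.array([np.cos(b),np.sin(b)]),np.degrees(b))
# project predicted knob
m=camera_model("top")
for z in(.106,.144):
  b=a+1.309;p=np.r_[Pv+.13*np.array([np.cos(b),np.sin(b)]),z]
  x=m["mtx"]@m["attitude"].T@(p-m["position"]);x=x[:2]/x[2];print((x-[195,110])*5+2)
s=read_state();print(s['tcp_pos'])
E
```

```text
L [ 0.5422 -0.2381  0.042 ] M [0.4702 0.0597 0.054 ] S [ 0.4903 -0.0772  0.074 ] P [ 0.5707 -0.3357  0.106 ] K [ 0.4403 -0.3375  0.13  ] D [ 0.4685 -0.3316  0.13  ] off [ 0.6035 -0.1121  0.018 ]
[ 0.5782 -0.176   0.008 ] 0.19164213148849296
[ 0.6276 -0.3611  0.008 ] 0.10132065175757854
[ 0.5302 -0.3888  0.008 ] 0.19377255995976778
[ 0.4813 -0.2013  0.008 ] 0.10021800795709189
holder y [-0.2549  0.967 ] 104.77022368576121
L-P [-0.0285  0.0975] 0.10161122500890928
pivot pred [ 0.5677 -0.3348]
0 [ 0.4377 -0.3343] 179.77039906838598
0.3 [ 0.4437 -0.2959] 162.5816652144613
0.6 [ 0.4607 -0.261 ] 145.39293136053658
0.9 [ 0.4873 -0.2327] 128.2041975066119
1.2 [ 0.5211 -0.2135] 111.0154636526872
1.309 [ 0.5346 -0.2091] 104.77022368576122
1.34 [ 0.5385 -0.2082] 102.99405452085567
[679.5994 449.0239]
[688.9669 445.7399]
[0.2089 0.6414 0.2389]
```

```bash
python3 - <<'E'
from h import *
np.set_printoptions(precision=3,suppress=True)
# lamp head cap: top (474,403)/1.5625 ; scene (386,245)/1.5625 ; shade lower rim centre top (472,385), scene (404,325)
def ray(u,v,n):
    m=camera_model(n);d=m["attitude"]@np.linalg.inv(m["mtx"])@[u,v,1];return m["position"],d/np.linalg.norm(d)
for a,b in(((474,410),(386,235)),((472,385),(404,325))):
    p,d=ray(*np.array(a)/1.5625,"top");q,e=ray(*np.array(b)/1.5625,"scene")
    t=np.linalg.lstsq(np.c_[d,-e],q-p,rcond=None)[0];print(p+d*t[0],q+e*t[1])
E
```

```text
[ 0.244 -0.211  0.334] [ 0.242 -0.209  0.334]
[ 0.282 -0.225  0.164] [ 0.277 -0.219  0.163]
```

```bash
python3 -m crank '[[100,0,0,0,10.28],[100,0,0,0,10.28],[100,0,0,0,10.28],[100,0,0,0,10.28],[100,0,0,0,10.28],[100,0,0,0,10.28],[100,0,0,0,10.28],[100,-0.0484,0.0218,0,0],[100,-0.0484,0.0218,0,0],[100,-0.0484,0.0218,0,0],[100,-0.0484,0.0218,0,0],[100,-0.0484,0.0218,0,0],[100,-0.0484,0.0218,0,0],[100,-0.0484,0.0218,0,0],[100,-0.0484,0.0218,0,0],[100,-0.0484,0.0218,0,0],[100,-0.0484,0.0218,0,0],[100,-0.0484,0.0218,0,0],[100,-0.0484,0.0218,0,0]]' 15; python3 -c "
from h import *
s=read_state();print(s['eef_rot'].round(3),s['joint_pos'].round(2))"
```

```text
t: 2.52
tcp_pos: [0.471, 0.0595, 0.2398]
eef_rot: [[-0.0, 1.0, 0.0], [1.0, 0.0, 0.001], [0.001, 0.0, -1.0]]
wrist_force: [0.7, 0.5, -0.2]
width: 0.088
finger_force: 0.0
[[-0.     1.     0.   ]
 [ 1.     0.     0.001]
 [ 0.001  0.    -1.   ]] [-0.84  0.15  0.66  2.05 -0.11  0.97 -0.12]
```

```bash
python3 -m crank '[[100,0,0,0.05,0],[100,0,0,0.05,0],[100,0,0,0.05,0],[100,0,0,0.038,0],[100,0,0,0,0],[60,0,0,0,0],[60,0,0,0,0],[60,0,0,0,0],[60,0,0,0,0],[60,0,0,0,0],[60,0,0,0,0]]' 15;  python3 -m crank '[[60,0,0,-0.03,0],[60,0,0,-0.03,0],[60,0,0,0,0],[60,0,0,0,0]]'
```

```text
t: 3.9
tcp_pos: [0.4712, 0.0614, 0.0527]
eef_rot: [[-0.0, 1.0, 0.001], [1.0, 0.0, 0.001], [0.001, 0.001, -1.0]]
wrist_force: [-2.4, 0.1, 8.4]
width: 0.0598
finger_force: 15.0
t: 4.4
tcp_pos: [0.4702, 0.0613, 0.1113]
eef_rot: [[-0.001, 1.0, -0.0], [1.0, 0.001, 0.0], [0.0, -0.0, -1.0]]
wrist_force: [-0.4, -0.6, -1.3]
width: 0.0597
finger_force: 15.0
```

```bash
python3 -m crank '[[60,0,0,-0.04,0],[60,-0.05,0.012,0,0],[60,-0.05,0.012,0,0],[60,-0.05,0.012,0,0],[60,-0.05,0.012,0,0],[60,-0.05,0.012,0,0],[60,-0.049,0.012,0,0],[60,0,0,0.03,0],[60,0,0,0,0],[60,0,0,0,0]]'; python3 - <<'E'
from h import *
import cv2
im=read_camera("scene")[:,:,::-1][155:245,260:380]
t=read_camera("top")[:,:,::-1][125:215,240:360]
cv2.imwrite("pics/s2.png",np.vstack([cv2.resize(i,(400,300),interpolation=cv2.INTER_CUBIC) for i in(im,t)]))
E
```

```text
t: 5.65
tcp_pos: [0.5424, -0.2372, 0.1213]
eef_rot: [[-0.001, 1.0, -0.001], [1.0, 0.001, 0.001], [0.001, -0.001, -1.0]]
wrist_force: [-0.1, -0.7, -1.2]
width: 0.0594
finger_force: 15.0
```

View pics/s2.png

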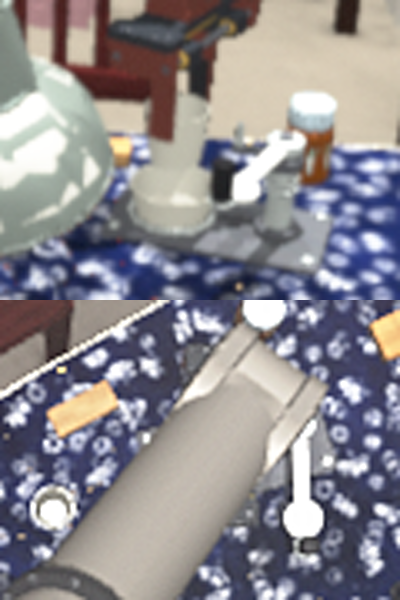

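The scene crop shows the medium cup held upright, its foot about (175,163), above the large cup's rim centre (173,180). It's centred within about 3 mm, so I'll lower it.

```bash
python3 -m crank '[[60,0,0,0.025,0],[60,0,0,0.015,0],[60,0,0,0.008,0],[60,0,0,0.004,0],[60,0,0,0.002,0],[60,0,0,0,0]]'
```

```text
t: 6.5
tcp_pos: [0.5428, -0.2381, 0.0679]
eef_rot: [[0.0, 1.0, 0.0], [1.0, -0.0, -0.0], [-0.0, 0.0, -1.0]]
wrist_force: [0.8, -0.3, -1.4]
width: 0.0598
finger_force: 15.0
```

```bash
python3 -m crank '[[60,0,0,0.002,0],[60,0,0,0.001,0],[60,0,0,0,0],[60,0,0,0,0]]'
```

```text
t: 7.0
tcp_pos: [0.5427, -0.2381, 0.0648]
eef_rot: [[0.0, 1.0, 0.0], [1.0, -0.0, -0.0], [-0.0, 0.0, -1.0]]
wrist_force: [-1.0, -0.4, 1.4]
width: 0.0594
finger_force: 15.0
```

Contact (the force went from -1.4 to +1.4 N). I'll release, rise, and move over the small cup.

```bash
python3 -m crank '[[72,0,0,0,0],[80,0,0,0,0],[100,0,0,0,0],[100,0,0,0,0],[100,0,0,0,0],[100,0,0,0,0],[100,0,0,-0.04,0],[100,0,0,-0.05,0],[100,0,0,-0.03,0],[100,0.05,-0.016,0,0],[100,0.05,-0.018,0,0],[100,0.061,-0.018,0,0],[100,0,0,0,0],[100,0,0,0,0]]';  python3 - <<'E'
from h import *
import cv2
im=read_camera("scene")[:,:,::-1][155:245,260:380]
t=read_camera("top")[:,:,::-1][125:215,240:360]
cv2.imwrite("pics/s3.png",np.vstack([cv2.resize(i,(400,300),interpolation=cv2.INTER_CUBIC) for i in(im,t)]))
E
```

```text
t: 8.75
tcp_pos: [0.4912, -0.0783, 0.1849]
eef_rot: [[-0.0, 1.0, 0.001], [1.0, 0.0, -0.0], [-0.0, 0.001, -1.0]]
wrist_force: [0.5, 0.0, -0.4]
width: 0.0877
finger_force: 0.0
```

View pics/s3.png

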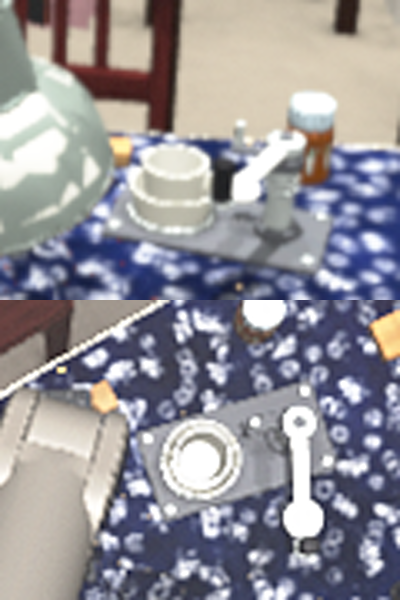

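The medium cup stands nested and upright: its rim centre in the top crop is about (201,455) and the large rim's is (201,459). Next I grasp the small cup, and I'll also check the knob's projection in both views.

```bash
python3 -m crank '[[100,0.001,-0.001,0.05,0],[100,0,0,0.05,0],[100,0,0,0.013,0],[100,0,0,0,0],[60,0,0,0,0],[42,0,0,0,0],[42,0,0,0,0],[42,0,0,0,0],[42,0,0,0,0],[42,0,0,0,0],[42,0,0,0,0]]' 15;  python3 -m crank '[[42,0,0,-0.03,0],[42,0,0,-0.04,0],[42,0,0,-0.03,0],[42,0,0,0,0],[42,0,0,0,0]]'
python3 - <<'E'
from h import *
np.set_printoptions(precision=4,suppress=True)
print("medium",w(240+199/3.333,125+154/3.333,.066))
def pr(p,n,o):
    m=camera_model(n);x=m["mtx"]@m["attitude"].T@(np.array(p)-m["position"]);return (x[:2]/x[2]-o)*3.333
for nm,p in dict(knob0=(.438,-.336,.106),knob1=(.438,-.336,.144),disc=(.468,-.332,.102),piv=(.568,-.335,.106)).items():
    print(nm,pr(p,"scene",[260,155]),pr(p,"top",[240,125])+[0,300])
E
```

```text
t: 10.22
tcp_pos: [0.4902, -0.077, 0.0718]
eef_rot: [[-0.0, 1.0, 0.0], [1.0, 0.0, 0.0], [0.0, 0.0, -1.0]]
wrist_force: [0.2, 0.7, 2.7]
width: 0.0441
finger_force: 15.0
t: 10.85
tcp_pos: [0.4892, -0.0767, 0.1708]
eef_rot: [[-0.0, 1.0, -0.001], [1.0, 0.0, 0.0], [0.0, -0.001, -1.0]]
wrist_force: [-0.2, 0.0, -0.5]
width: 0.044
finger_force: 15.0
medium [ 0.543  -0.2348  0.066 ]
knob0 [219.7007 199.8024] [303.3262 547.6766]
knob1 [223.2626 160.3069] [309.6117 545.4795]
disc [231.5705 188.0195] [297.8526 519.2201]
piv [286.0037 140.3743] [298.0762 423.2137]
```

```bash
python3 -m crank '[[42,-0.05,0.018,0,0],[42,-0.05,0.018,0,0],[42,-0.06,0.018,0,0],[42,0,0,0,0],[42,0,0,0.02,0],[42,0,0,0,0],[42,0,0,0,0]]';  python3 - <<'E'
from h import *
import cv2
im=read_camera("scene")[:,:,::-1][170:230,285:365]
cv2.imwrite("pics/s4.png",cv2.resize(im,(640,480),interpolation=cv2.INTER_CUBIC))
E
```

```text
t: 11.72
tcp_pos: [0.5437, -0.2352, 0.1509]
eef_rot: [[-0.002, 1.0, -0.001], [1.0, 0.002, 0.001], [0.001, -0.001, -1.0]]
wrist_force: [-0.2, -1.1, -0.1]
width: 0.044
finger_force: 15.0
```

View pics/s4.png

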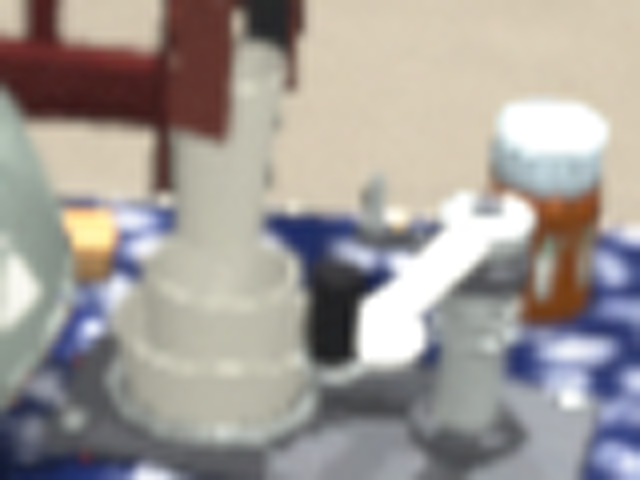

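Small foot (180–262, centre 221) sits over the medium rim (143–305, centre 224). It's centred, so I'll lower it.

```bash
python3 -m crank '[[42,0,0,0.025,0],[42,0,0,0.018,0],[42,0,0,0.01,0],[42,0,0,0.005,0],[42,0,0,0.002,0],[42,0,0,0,0]]';python3 -m crank '[[42,0,0,0.002,0],[42,0,0,0.001,0],[42,0,0,0,0],[42,0,0,0,0]]'
```

```text
t: 12.52
tcp_pos: [0.5441, -0.237, 0.0919]
eef_rot: [[0.0, 1.0, 0.0], [1.0, -0.0, -0.0], [-0.0, 0.0, -1.0]]
wrist_force: [0.2, -0.4, -0.4]
width: 0.044
finger_force: 15.0
t: 13.02
tcp_pos: [0.5439, -0.2369, 0.0887]
eef_rot: [[-0.0, 1.0, 0.0], [1.0, 0.0, 0.0], [0.0, 0.0, -1.0]]
wrist_force: [-0.4, 0.1, -0.9]
width: 0.0439
finger_force: 15.0
```

```bash
python3 -m crank '[[42,0,0,0.001,0],[42,0,0,0.001,0],[42,0,0,0,0],[42,0,0,0,0]]'
```

```text
t: 13.52
tcp_pos: [0.5443, -0.2376, 0.0877]
eef_rot: [[0.0, 1.0, 0.001], [1.0, -0.0, -0.001], [-0.001, 0.001, -1.0]]
wrist_force: [-1.3, 0.3, 8.3]
width: 0.0439
finger_force: 15.0
```

Contact made. I'll release, rise, turn -90°, then look.

```bash
python3 -m crank '[[55,0,0,0,0],[65,0,0,0,0],[100,0,0,0,0],[100,0,0,0,0],[100,0,0,0,0],[100,0,0,-0.04,0],[100,0,0,-0.05,0],[100,0,0,-0.042,0],[100,0,0,0,-10],[100,0,0,0,-10],[100,0,0,0,-10],[100,0,0,0,-10],[100,0,0,0,-10],[100,0,0,0,-10],[100,0,0,0,-10],[100,0,0,0,-10],[100,0,0,0,-10],[100,0,0,0,0]]'; python3 -m crank '[[100,0.036,-0.033,0,0],[100,0.036,-0.033,0,0],[100,0.036,-0.032,0,0],[100,0,0,0,0],[100,0,0,0,0]]'; python3 - <<'E'
from h import *
import cv2
print(read_state()['joint_pos'].round(2))
im=read_camera("scene")[:,:,::-1][125:230,245:365]
t=read_camera("top")[:,:,::-1][125:215,240:360]
cv2.imwrite("pics/s5.png",np.hstack([cv2.resize(i,(400,350),interpolation=cv2.INTER_CUBIC) for i in(im,t)]))
E
```

```text
t: 15.78
tcp_pos: [0.5437, -0.237, 0.2186]
eef_rot: [[-1.0, 0.002, 0.0], [0.002, 1.0, 0.0], [-0.0, 0.0, -1.0]]
wrist_force: [0.3, 0.6, -0.4]
width: 0.0875
finger_force: 0.0
t: 16.4
tcp_pos: [0.4364, -0.3345, 0.2187]
eef_rot: [[-1.0, 0.002, 0.0], [0.002, 1.0, 0.0], [-0.0, 0.0, -1.0]]
wrist_force: [0.1, 0.6, -0.3]
width: 0.0881
finger_force: 0.0
[ 0.22  0.31  0.4   1.9  -0.14  0.96  2.25]
```

View pics/s5.png

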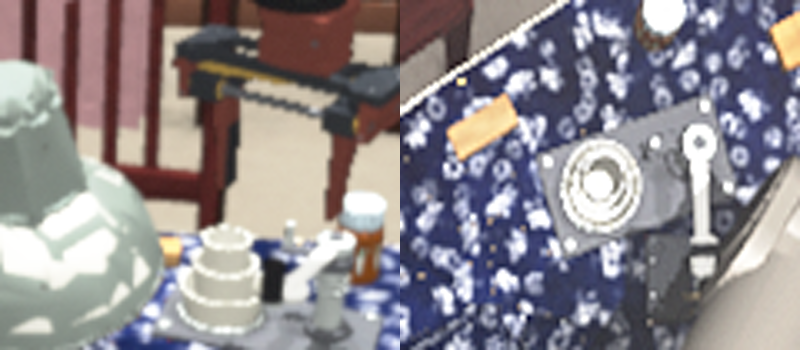

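All three cups are nested: concentric in the top crop at (600,183), stacked upright in the scene crop at (225,280). The black knob at (272,280) sits below the fingers, so I'll descend and grip it.

```bash
python3 -m crank '[[100,0,0,0.03,0],[100,0,0,0.03,0],[100,0,0,0.021,0],[100,0,0,0,0],[60,0,0,0,0],[30,0,0,0,0],[15,0,0,0,0],[15,0,0,0,0],[15,0,0,0,0],[15,0,0,0,0],[15,0,0,0,0],[15,0,0,0,0]]' 30
```

```text
t: 18.0
tcp_pos: [0.4359, -0.3341, 0.1376]
eef_rot: [[-1.0, -0.0, -0.0], [-0.0, 1.0, 0.001], [0.0, 0.001, -1.0]]
wrist_force: [-0.2, 2.6, 1.9]
width: 0.0193
finger_force: 30.0
```

```bash
python3 -m crank '[[15,0,0,0,3.75],[15,0,0.017,0,0],[15,0,0,0,7.5],[15,0,0.017,0,0],[15,0,0,0,7.5],[15,0,0.017,0,0],[15,0,0,0,7.5],[15,0,0.017,0,0],[15,0,0,0,3.75],[15,0,0,0,0]]'
```

```text
t: 19.25
tcp_pos: [0.4516, -0.2691, 0.1374]
eef_rot: [[-0.867, 0.498, -0.003], [0.498, 0.867, 0.001], [0.003, -0.001, -1.0]]
wrist_force: [-5.6, 0.7, 5.2]
width: 0.0193
finger_force: 30.0
```

```bash
python3 -m crank '[[15,0.001,0,0,3.75],[15,0,0.017,0,0],[15,0,0,0,7.5],[15,0,0.017,0,0],[15,0,0,0,7.5],[15,0,0.017,0,0],[15,0,0,0,7.5],[15,0,0.017,0,0],[15,0,0,0,3.75],[15,0,0,0,0]]'
```

```text
t: 20.5
tcp_pos: [0.4988, -0.2217, 0.1373]
eef_rot: [[-0.501, 0.865, -0.003], [0.865, 0.501, -0.0], [0.001, -0.002, -1.0]]
wrist_force: [-6.9, -1.0, 3.8]
width: 0.0197
finger_force: 30.0
```

```bash
python3 -m crank '[[15,0,0,0,3.75],[15,0,0.017,0,0],[15,0,0,0,7.5],[15,0,0.012,0,0],[15,0,0,0,3.75],[15,0,0,0,0]]';python3 -m crank '[[15,0,0.003,0,0],[15,0,0.002,0,0],[15,0,0,0,0],[15,0,0,0,0]]'
```

```text
t: 21.25
tcp_pos: [0.5255, -0.2093, 0.1372]
eef_rot: [[-0.262, 0.965, -0.003], [0.965, 0.262, 0.001], [0.002, -0.003, -1.0]]
wrist_force: [-6.6, 0.5, 3.3]
width: 0.0192
finger_force: 30.0
t: 21.75
tcp_pos: [0.5291, -0.208, 0.1372]
eef_rot: [[-0.261, 0.965, -0.005], [0.965, 0.261, 0.002], [0.004, -0.004, -1.0]]
wrist_force: [-10.0, 1.9, 7.3]
width: 0.0193
finger_force: 30.0
```

```bash
python3 -m crank '[[15,0,0.002,0,0],[15,0,0,0,0],[15,0,0,0,0]]';python3 -m crank '[[15,0,0.002,0,0],[15,0,0,0,0],[15,0,0,0,0]]'; python3 - <<'E'
from h import *
import cv2
im=read_camera("scene")[:,:,::-1][155:230,270:370]
t=read_camera("top")[:,:,::-1][125:215,240:360]
cv2.imwrite("pics/s6.png",np.hstack([cv2.resize(i,(400,300),interpolation=cv2.INTER_CUBIC) for i in(im,t)]))
E
```

```text
t: 22.12
tcp_pos: [0.5306, -0.2075, 0.1371]
eef_rot: [[-0.26, 0.966, -0.006], [0.966, 0.26, 0.003], [0.004, -0.005, -1.0]]
wrist_force: [-10.9, 2.1, 8.2]
width: 0.0195
finger_force: 30.0
t: 22.5
tcp_pos: [0.5325, -0.2068, 0.1371]
eef_rot: [[-0.26, 0.966, -0.006], [0.966, 0.26, 0.003], [0.004, -0.005, -1.0]]
wrist_force: [-11.0, 2.6, 8.3]
width: 0.0194
finger_force: 30.0
```

View pics/s6.png

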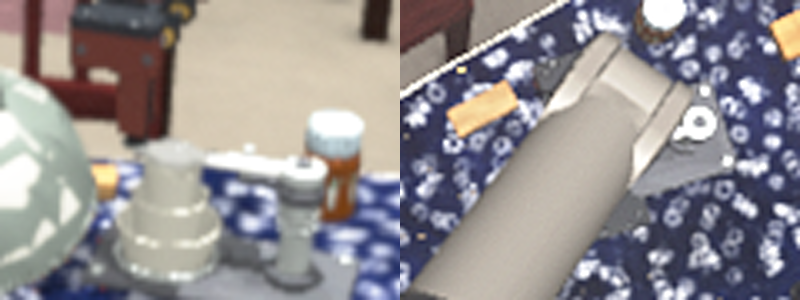

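The scene crop shows the bar lying over the nested cups, from the post (300,165) to the gripper at about (160,150). Force hasn't jumped yet, so I'll push on to the stop.

```bash
python3 -m crank '[[15,0,0.002,0,0],[15,0,0,0,0],[15,0,0,0,0]]';python3 -m crank '[[15,0,0.002,0,0],[15,0,0,0,0],[15,0,0,0,0]]'
```

```text
t: 22.98
tcp_pos: [0.5346, -0.2064, 0.1371]
eef_rot: [[-0.26, 0.965, -0.005], [0.965, 0.26, 0.003], [0.004, -0.005, -1.0]]
wrist_force: [-9.3, 1.9, 7.3]
width: 0.0195
finger_force: 30.0
t: 23.35
tcp_pos: [0.5349, -0.2064, 0.1371]
eef_rot: [[-0.26, 0.966, -0.008], [0.966, 0.26, 0.003], [0.005, -0.007, -1.0]]
wrist_force: [-15.3, 1.1, 12.5]
width: 0.0191
finger_force: 30.0
```

Stop reached: the TCP moved only 0.3 mm, force rose to 15 N, and the position matches the predicted (0.535,-0.209). I'll hold and hand in.

```bash
python3 -m crank '[[15,0,0.001,0,0],[15,0,0,0,0],[15,0,0,0,0],[15,0,0,0,0],[15,0,0,0,0],[15,0,0,0,0]]'; python3 -c "
from workcell import *
print(close_job())"
```

```text
t: 24.1
tcp_pos: [0.535, -0.2063, 0.137]
eef_rot: [[-0.259, 0.966, -0.009], [0.966, 0.259, 0.003], [0.006, -0.008, -1.0]]
wrist_force: [-16.8, 2.0, 14.4]
width: 0.0193
finger_force: 30.0
the job is handed in; nothing more can be done
None
```

The medium and small cups are nested upright in the large one and released, the keeper arm is held against its stop at the knob, and the job was handed in at about 24 s; no verdict came back.

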